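Fetch the USB board from behind the bottles

TASK

I need the green USB board from the back pockets of the blue organiser: first stand the two containers that are directly in front of it upright on the steel side tray, then lay the board flat, connector up, in the rectangular recess of the dark grey work plate, and finally stand both containers back upright in the organiser cells they came from. Leave the other two containers and the other boards in their places, and tip nothing over.

Things in the scene. Friction and masses are not known exactly. Their poses are not given: they have to be found in the camera images.
- organiser: Fixed blue tray 126 (x) by 251 (y) mm, floor 4, walls 10 high, 3 thick. Origin: centre of underside; +x away from the robot. Front row: 4 cells 55 by 59 at x = -32.5, y = -93, -31, 31, 93, one container in each. Back row: 3 pockets 38 by 60 at x = 17, y = -62, 0, 62, one board in each, behind the wall between two cells: two containers stand directly before each board. Behind: solid strip, 10 high.
- work_plate: Dark grey metal plate fixed to the table, 120 mm (x) by 150 mm (y), 8 mm high, with a lighter rectangular recess 46 mm (x) by 76 mm (y) in its middle, 4 mm deep (floor 4 mm above the table). Origin at the centre of the underside, under the middle of the recess. To the robot's left or right.
- side_tray: Shallow bright steel tray fixed to the table, 120 mm (x) by 150 mm (y), empty, floor 4 mm above the table, rim 12 mm above the table and 2.5 mm thick. Origin at the centre of its underside. On the other side from the work plate. Two containers stand easily side by side along its y.
- amber_bottle: Amber glass bottle with a black screw cap, 92 mm tall: straight body 38 mm in diameter up to 64 mm, shoulder, cap 27 mm in diameter from 72 mm up. Origin: centre of its underside, z up its axis. Starts upright in one of the organiser's front cells, underside 4 mm above the table; 60 to 170 g.
- white_bottle: White plastic bottle with a red pointed nozzle cap, 96 mm tall: straight body 36 mm in diameter up to 64 mm, shoulder, red collar 25 mm in diameter from 71 to 81 mm, then the cone. Origin: centre of its underside, z up its axis. Starts upright in one of the organiser's front cells, underside 4 mm above the table; 60 to 170 g.
- green_jar: Green straight plastic jar with a white lid, 90 mm tall: body 37 mm in diameter, lid 38 mm in diameter from 70 mm up. Origin: centre of its underside, z up its axis. Starts upright in one of the organiser's front cells, underside 4 mm above the table; 60 to 170 g.
- metal_can: Bare aluminium can with a yellow cap, 94 mm tall: straight body 38 mm in diameter up to 66 mm, shoulder, cap 31 mm in diameter from 73 mm up. Origin: centre of its underside, z up its axis. Starts upright in one of the organiser's front cells, underside 4 mm above the table; 60 to 170 g.
- green_board: The board to fetch: green, 28 by 54 mm, 2 thick, 30 g, with a silver double USB connector 18 (x) by 14 (y) mm on top (top 16 mm above the underside, centre at x = -2, y = 0); the board is bare for 10 mm beside it. Origin: centre of underside; x along the 28, y along the 54 mm side, z up. Starts flat in a back pocket of the organiser, underside 4 mm above the table, axes as the organiser's.
- red_board: Another board, not to be touched: red, 28 by 54 by 2 mm, with a black terminal block, 13 mm high in all. Origin: centre of underside; x along the 28, y along the 54 mm side, z up. Starts flat in a back pocket of the organiser, underside 4 mm above the table, axes as the organiser's.
- white_board: Another board, not to be touched: white, 28 by 54 by 2 mm, with a round copper coil, 13 mm high in all. Origin: centre of underside; x along the 28, y along the 54 mm side, z up. Starts flat in a back pocket of the organiser, underside 4 mm above the table, axes as the organiser's.
There are look-alikes about, which are no part of the job. Several things have the shape of the green_board; the one meant has the colours described above.

How it is judged:
On the way, in this order (a step that is already met when the one before it is completed fails the run):
1. the two containers from in front of the green board stand upright and released on the side tray, none is left in front of it, and the board is still in its pocket ((((x of amber_bottle in the frame of side_tray between -0.055 and 0.055 m and y of amber_bottle in the frame of side_tray between -0.07 and 0.07 m and z of amber_bottle in the frame of side_tray below 0.007 m and angle between amber_bottle's own z axis and vertical below 0.08 rad and linear speed of amber_bottle below 0.02 m/s and angular speed of amber_bottle below 0.2 rad/s and contact force between amber_bottle and the fingers below 0.1 N) and (x of white_bottle in the frame of side_tray between -0.055 and 0.055 m and y of white_bottle in the frame of side_tray between -0.07 and 0.07 m and z of white_bottle in the frame of side_tray below 0.007 m and angle between white_bottle's own z axis and vertical below 0.08 rad and linear speed of white_bottle below 0.02 m/s and angular speed of white_bottle below 0.2 rad/s and contact force between white_bottle and the fingers below 0.1 N)) or ((x of amber_bottle in the frame of side_tray between -0.055 and 0.055 m and y of amber_bottle in the frame of side_tray between -0.07 and 0.07 m and z of amber_bottle in the frame of side_tray below 0.007 m and angle between amber_bottle's own z axis and vertical below 0.08 rad and linear speed of amber_bottle below 0.02 m/s and angular speed of amber_bottle below 0.2 rad/s and contact force between amber_bottle and the fingers below 0.1 N) and (x of green_jar in the frame of side_tray between -0.055 and 0.055 m and y of green_jar in the frame of side_tray between -0.07 and 0.07 m and z of green_jar in the frame of side_tray below 0.007 m and angle between green_jar's own z axis and vertical below 0.08 rad and linear speed of green_jar below 0.02 m/s and angular speed of green_jar below 0.2 rad/s and contact force between green_jar and the fingers below 0.1 N)) or ((x of amber_bottle in the frame of side_tray between -0.055 and 0.055 m and y of amber_bottle in the frame of side_tray between -0.07 and 0.07 m and z of amber_bottle in the frame of side_tray below 0.007 m and angle between amber_bottle's own z axis and vertical below 0.08 rad and linear speed of amber_bottle below 0.02 m/s and angular speed of amber_bottle below 0.2 rad/s and contact force between amber_bottle and the fingers below 0.1 N) and (x of metal_can in the frame of side_tray between -0.055 and 0.055 m and y of metal_can in the frame of side_tray between -0.07 and 0.07 m and z of metal_can in the frame of side_tray below 0.007 m and angle between metal_can's own z axis and vertical below 0.08 rad and linear speed of metal_can below 0.02 m/s and angular speed of metal_can below 0.2 rad/s and contact force between metal_can and the fingers below 0.1 N)) or ((x of white_bottle in the frame of side_tray between -0.055 and 0.055 m and y of white_bottle in the frame of side_tray between -0.07 and 0.07 m and z of white_bottle in the frame of side_tray below 0.007 m and angle between white_bottle's own z axis and vertical below 0.08 rad and linear speed of white_bottle below 0.02 m/s and angular speed of white_bottle below 0.2 rad/s and contact force between white_bottle and the fingers below 0.1 N) and (x of green_jar in the frame of side_tray between -0.055 and 0.055 m and y of green_jar in the frame of side_tray between -0.07 and 0.07 m and z of green_jar in the frame of side_tray below 0.007 m and angle between green_jar's own z axis and vertical below 0.08 rad and linear speed of green_jar below 0.02 m/s and angular speed of green_jar below 0.2 rad/s and contact force between green_jar and the fingers below 0.1 N)) or ((x of white_bottle in the frame of side_tray between -0.055 and 0.055 m and y of white_bottle in the frame of side_tray between -0.07 and 0.07 m and z of white_bottle in the frame of side_tray below 0.007 m and angle between white_bottle's own z axis and vertical below 0.08 rad and linear speed of white_bottle below 0.02 m/s and angular speed of white_bottle below 0.2 rad/s and contact force between white_bottle and the fingers below 0.1 N) and (x of metal_can in the frame of side_tray between -0.055 and 0.055 m and y of metal_can in the frame of side_tray between -0.07 and 0.07 m and z of metal_can in the frame of side_tray below 0.007 m and angle between metal_can's own z axis and vertical below 0.08 rad and linear speed of metal_can below 0.02 m/s and angular speed of metal_can below 0.2 rad/s and contact force between metal_can and the fingers below 0.1 N)) or ((x of green_jar in the frame of side_tray between -0.055 and 0.055 m and y of green_jar in the frame of side_tray between -0.07 and 0.07 m and z of green_jar in the frame of side_tray below 0.007 m and angle between green_jar's own z axis and vertical below 0.08 rad and linear speed of green_jar below 0.02 m/s and angular speed of green_jar below 0.2 rad/s and contact force between green_jar and the fingers below 0.1 N) and (x of metal_can in the frame of side_tray between -0.055 and 0.055 m and y of metal_can in the frame of side_tray between -0.07 and 0.07 m and z of metal_can in the frame of side_tray below 0.007 m and angle between metal_can's own z axis and vertical below 0.08 rad and linear speed of metal_can below 0.02 m/s and angular speed of metal_can below 0.2 rad/s and contact force between metal_can and the fingers below 0.1 N))) and distance of green_board from where it was at the start of the episode below 0.02 m and horizontal distance between each of amber_bottle, white_bottle, green_jar, metal_can and green_board above 0.08 m), for 0.2 s.
2. the green board lies flat and released in the recess of the work plate (x of green_board in the frame of work_plate between -0.014 and 0.014 m and y of green_board in the frame of work_plate between -0.016 and 0.016 m and z of green_board in the frame of work_plate between 0.002 and 0.006 m and angle between green_board's own z axis and vertical below 0.06 rad and linear speed of green_board below 0.02 m/s and angular speed of green_board below 0.2 rad/s and contact force between green_board and the fingers below 0.1 N), for 0.2 s.
At the end, for the whole second after the job is handed in: The green board lies flat, connector up, on the floor of the work plate's recess; all four containers stand upright, each within 18 mm of where it stood at the start (its own cell); the red and the white board are within 15 mm of where they were; everything is released and at rest (all of step 2 and distance of each of amber_bottle, white_bottle, green_jar, metal_can from where it was at the start of the episode below 0.018 m and angle between each of amber_bottle, white_bottle, green_jar, metal_can's own z axis and vertical below 0.08 rad and linear speed of each of amber_bottle, white_bottle, green_jar, metal_can, red_board, white_board below 0.02 m/s and angular speed of each of amber_bottle, white_bottle, green_jar, metal_can, red_board, white_board below 0.2 rad/s and contact force between each of amber_bottle, white_bottle, green_jar, metal_can and the fingers below 0.1 N and distance of each of red_board, white_board from where it was at the start of the episode below 0.015 m and angle between each of red_board, white_board's own z axis and vertical below 0.1 rad); the robot touches nothing.
It fails at once if a container or a board is tipped over (angle between any of amber_bottle, white_bottle, green_jar, metal_can, green_board, red_board, white_board's own z axis and vertical above 0.7 rad).
It fails at once if a third container is taken from its place (distance of each of white_bottle, green_jar, metal_can from where it was at the start of the episode above 0.03 m or distance of each of amber_bottle, green_jar, metal_can from where it was at the start of the episode above 0.03 m or distance of each of amber_bottle, white_bottle, metal_can from where it was at the start of the episode above 0.03 m or distance of each of amber_bottle, white_bottle, green_jar from where it was at the start of the episode above 0.03 m).
It fails at once if the red or the white board is taken from its pocket (distance of any of red_board, white_board from where it was at the start of the episode above 0.03 m).
It also fails if it takes over 118 s, if anything falls off the work surface, if the arm or the gripper's body presses on something with over 40 N, if the wrist force passes 120 N, or if a joint passes its speed limit or range.

ROBOT

A 7-joint arm with a two-finger parallel gripper is mounted at the origin on the work surface. World frame = base frame: x ahead of the robot, y to its left, z up, the work surface at z = 0. Lengths are in m, angles in rad, forces in N, time in s.
With the tool pointing down it reaches from about 0.4 to 0.875 m from the base axis. Payload 4.4 kg.
Tool frame: the origin (TCP) lies on the centre line of the jaws, within the pads' length; the fingertips stand 17 mm ahead of it and the grasp point (between the pads) lies 2 mm behind it (finger_overhang is the distance from the TCP to the fingertips, in m); x points along the fingers, z is the direction in which the jaws open and shut, and the axes are right-handed (so a half turn about x gives the same grasp; the last joint's range is limited). The gripper opens to 85 mm and grips with 20 to 120 N. Pads are 22 mm wide; open, the fingers measure 114 mm over their backs; the gripper's body (76 mm by 85 mm) begins 54 mm behind the grasp point. The pads swing forward as they close: fully open they stand 13 mm farther back than shut.
Start: joints at [-1.259, 0.628, 0.038, 1.517, -0.027, 0.996, -0.02], TCP at [0.24, 0.604, 0.248] pointing down, gripper open.
Joint ranges: [-3.06, 3.06], [-0.37, 2.12], [-1.25, 1.32], [0.18, 2.47], [-1.1, 4.24], [0.23, 1.98], [-2.94, 2.94]. Speed limits (rad/s): [2.57, 2.57, 3.14, 3.14, 3.14, 3.14, 3.14].

INTERFACE

Orientations are given as a unit quaternion [w, x, y, z].
In Python, from station import goto, move_l, move_joints, gripper_to, pause, inverse_kinematics, sense, capture, Unreachable, hand_in, boxes_of, finger_overhang gives the robot as it stands. The module is installed in compiled form; this text tells all that it offers. Calls block until the motion is done:
- goto(position, orientation): joint-space move of the TCP to a pose.
- move_l(position, orientation=None, velocity=0.15, until_force=None): straight line of the TCP; orientation=None keeps the orientation; velocity is the mean speed in m/s. With until_force (N) it stops when the force on the tool has changed by that much, and returns True; else False.
- move_joints(angles): joint-space move.
- gripper_to(opening, strength=None): finger opening in m; strength is the grip in N (None keeps the last); returns when the fingers have stopped.
- pause(seconds).
- inverse_kinematics(position, orientation): joint angles nearest the present ones, or None.
- sense(): the state.
- capture(name): name is "scene" or "side" or "wrist"; returns a dict with "img" (480x640x3 uint8, red, green, blue), "vfov" (degrees; the focal length in pixels is half the picture's height over the tangent of half this angle, whatever the lens; pixels are square), "cx", "cy" (the principal point, pixels), "T" (4x4, takes a point from camera to world coordinates). Camera axes: x right, y down, z forward; pixel columns grow to the right and rows downward; lengths in m; the calibration is good to about 2 mm. The wrist camera is an equidistant fisheye: a pixel r from the principal point sees the ray r / f radians off the axis. A picture is of the moment at which its call begins. There is no depth.
A pose or a line that the arm cannot do raises Unreachable and nothing moves.
- hand_in(): hands the job in, once; it reports no verdict.
Trained networks look in a picture, given as the dict that the camera call returned (one of the last four; its "shot" number tells which), for a name from the list of things; names that differ only in an ending like _2 or _b are one class to them, and where a whole thing is asked for, a point or a joint stands for the part that bears it (a point fixed in the world has none). Each returns a list of dicts, best first, with "confidence" (0 to 1); they miss things now and then, are a little off and sometimes report something else, mostly with a low value. They report only what shows in the picture. A call takes as long as a camera call. They do not tell look-alikes from the thing itself.
- boxes_of(picture, label): "xy" ([column, row] in pixels, amid what is visible of it).
The state is a dict: "time_s": time; "q": joint angles; "joint_velocities": joint speeds; "tau": joint torques, N m; "position": TCP position; "eef_rot": TCP orientation; "force": force on the tool from outside, world axes, zero at the start; "moment": the same for the moment, N m; "width": finger opening in m.
Only numpy, scipy, OpenCV 4.12 (cv2) and the standard library are available. Lean on these libraries where they do the work, as an engineer would, in place of code of your own. Each camera call takes 0.05 s, during which the arm holds its last target.

## Working session

There is one attempt and no reset: what is moved stays moved. The work goes in short steps, each a Python script; the robot and the scene stay as the last script left them, time stands still between calls to the robot, and variables do not carry over. Pictures are saved under pics/ and viewed, and the job is handed in when it is done.

```bash
mkdir -p pics; python3 - <<'E'
from station import *
import cv2,numpy as np
s=sense();print(s['time_s'],s['position'],s['eef_rot'],s['width'],finger_overhang)
for n in ['scene','side','wrist']:
    p=capture(n);cv2.imwrite(f'pics/{n}0.png',p['img'][:,:,::-1]);print(n,p['vfov'],p['cx'],p['cy'],np.round(p['T'],4).tolist())
    for l in ['organiser','work_plate','side_tray','amber_bottle','white_bottle','green_jar','metal_can','green_board','red_board','white_board']:
        print(l,[(np.round(b['xy']).tolist(),round(b['confidence'],2)) for b in boxes_of(p,l)])
print(sense()['time_s'])
E
```

```text
0.0 [0.23952792 0.60361787 0.24740369] [ 0.5844438  -0.39760255  0.58553795  0.39684125] 0.08557718550035742 0.017
scene 54.74773267378127 324.0995395203077 238.71167862210848 [[-0.7241, 0.4271, -0.5416, 1.0243], [0.6896, 0.4652, -0.555, 0.4385], [0.0149, -0.7753, -0.6314, 0.5402], [0.0, 0.0, 0.0, 1.0]]
organiser [([318.0, 294.0], 0.76)]
work_plate [([298.0, 174.0], 0.63)]
side_tray [([458.0, 264.0], 0.63)]
amber_bottle [([315.0, 243.0], 0.95), ([336.0, 306.0], 0.44)]
white_bottle [([340.0, 264.0], 0.94)]
green_jar [([287.0, 222.0], 0.69), ([300.0, 172.0], 0.27)]
metal_can [([372.0, 277.0], 0.89)]
green_board [([303.0, 285.0], 0.62)]
red_board [([279.0, 266.0], 0.69), ([318.0, 243.0], 0.69), ([370.0, 278.0], 0.42)]
white_board [([335.0, 305.0], 0.84)]
side 44.730140579313954 315.3941202549186 243.6928642613273 [[-0.9994, 0.0008, 0.0341, 0.5886], [-0.0286, 0.5266, -0.8496, 0.8738], [-0.0186, -0.8501, -0.5263, 0.5664], [0.0, 0.0, 0.0, 1.0]]
organiser [([285.0, 276.0], 0.64)]
work_plate [([404.0, 194.0], 0.78)]
side_tray [([433.0, 319.0], 0.91)]
amber_bottle [([320.0, 222.0], 0.8), ([314.0, 196.0], 0.28), ([287.0, 243.0], 0.22)]
white_bottle [([316.0, 239.0], 0.56)]
green_jar [([315.0, 198.0], 0.95)]
metal_can [([320.0, 271.0], 0.96)]
green_board [([230.0, 245.0], 0.74), ([290.0, 263.0], 0.59)]
red_board [([286.0, 243.0], 0.56), ([285.0, 273.0], 0.39)]
white_board [([288.0, 287.0], 0.63)]
wrist 65.70646984690485 325.24579953889975 237.01307895187196 [[0.3691, 0.8778, 0.3053, 0.1616], [0.9294, -0.3485, -0.1215, 0.6352], [-0.0002, 0.3286, -0.9445, 0.375], [0.0, 0.0, 0.0, 1.0]]
organiser [([150.0, 475.0], 0.62)]
work_plate [([15.0, 432.0], 0.85)]
side_tray [([153.0, 434.0], 0.7)]
amber_bottle []
white_bottle []
green_jar []
metal_can [([158.0, 479.0], 0.59)]
green_board []
red_board []
white_board []
1.65
```

View pics/scene0.png

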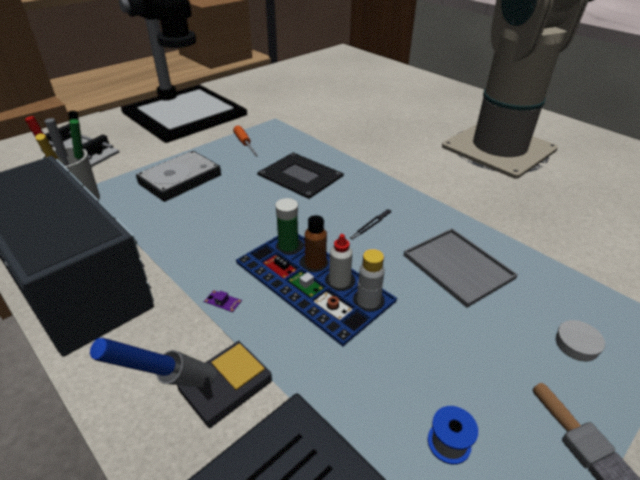

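View pics/side0.png

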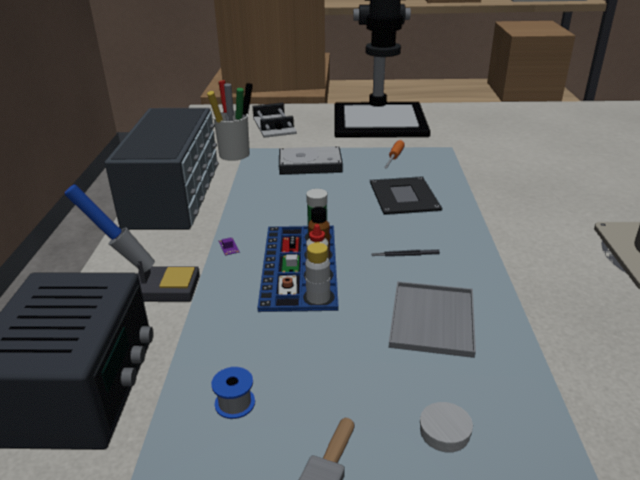

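View pics/wrist0.png

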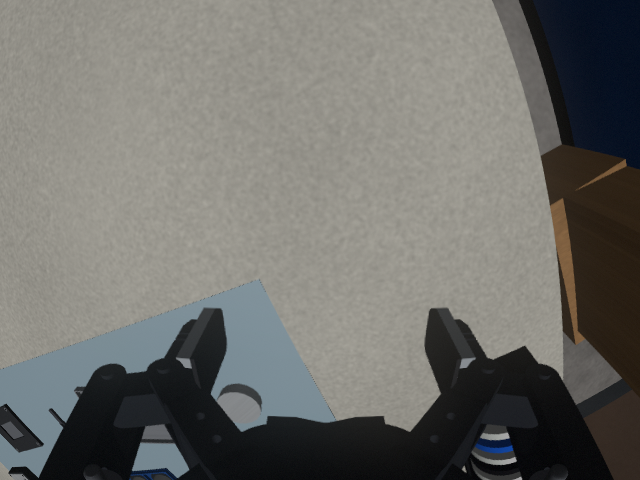

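Scene picture: the front row is jar (287,222), amber (315,243), white (340,264), can (372,277). The boards behind them are red (279,266), green (303,285) and white (335,305), and a loose purple look-alike lies at (222,300). I'll enlarge to confirm the green one and pick out corners.

```bash
python3 - <<'E'
import cv2
a=cv2.imread('pics/scene0.png');b=cv2.imread('pics/side0.png')
cv2.imwrite('pics/c1.png',cv2.resize(a[190:350,200:413],(799,600),interpolation=cv2.INTER_CUBIC))
cv2.imwrite('pics/c2.png',cv2.resize(b[175:325,200:400],(800,600),interpolation=cv2.INTER_CUBIC))
cv2.imwrite('pics/c3.png',cv2.resize(b[165:365,360:500],(560,800)[:2] if 0 else (420,600),interpolation=cv2.INTER_CUBIC))
cv2.imwrite('pics/c4.png',cv2.resize(a[140:310,250:530],(784,476),interpolation=cv2.INTER_CUBIC))
E
```

```text
(no output)
```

View pics/c1.png

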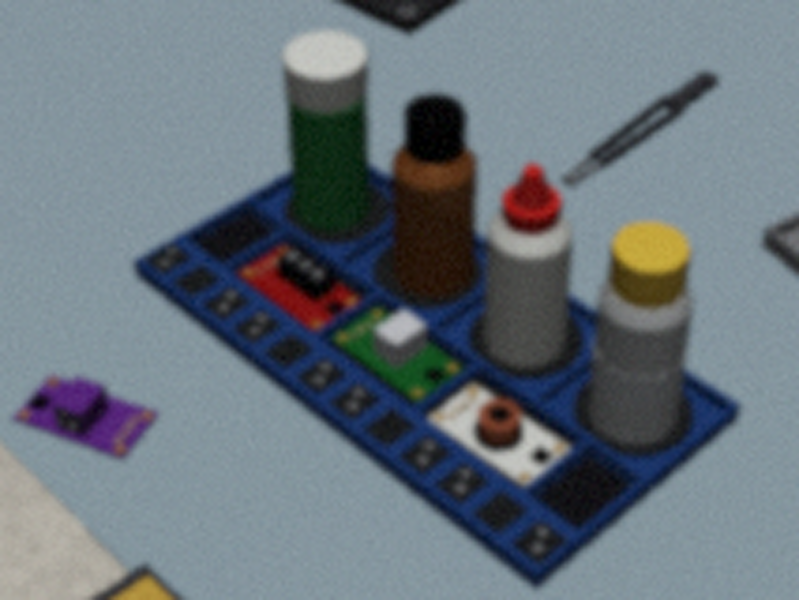

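View pics/c2.png

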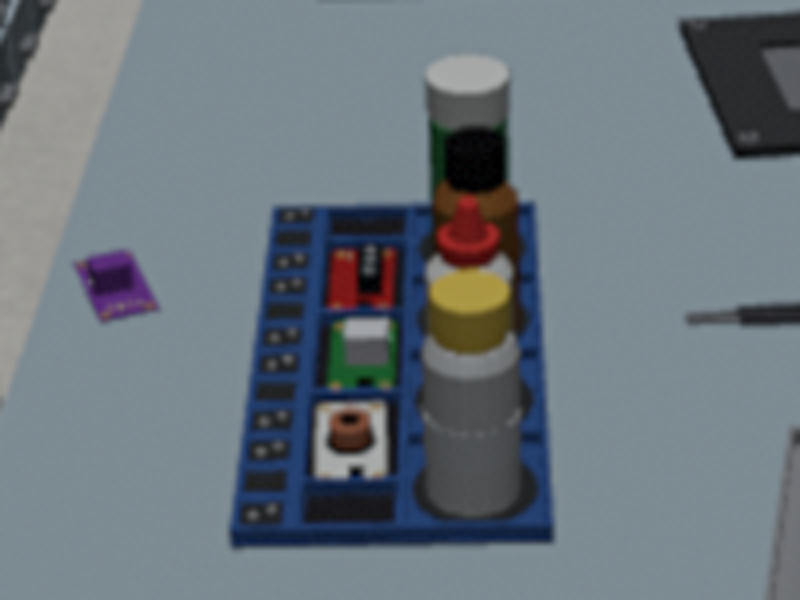

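View pics/c3.png

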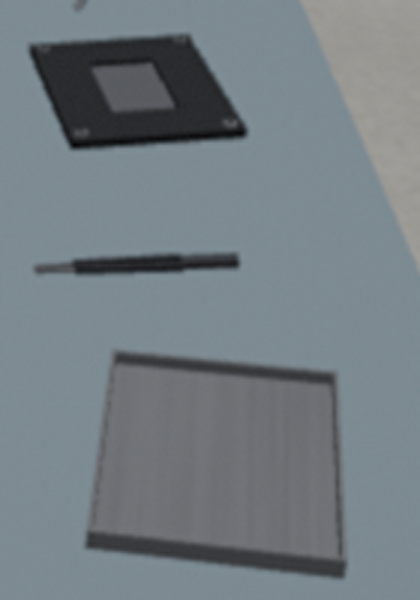

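View pics/c4.png

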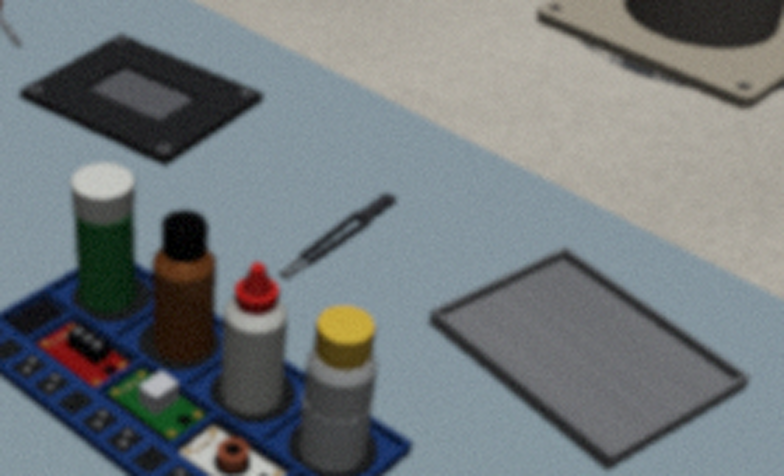

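The green board with the silver connector is at scene (303,285), in the middle pocket. The purple one at (222,300) is the look-alike. Directly in front of the green board are amber and white. Next I'll fit the poses.

```bash
cat > fit.py <<'E'
import numpy as np
from scipy.optimize import least_squares
SC=dict(v=54.74773267378127,c=(324.0995,238.7117),T=np.array([[-0.7241,0.4271,-0.5416,1.0243],[0.6896,0.4652,-0.555,0.4385],[0.0149,-0.7753,-0.6314,0.5402],[0,0,0,1]]))
SD=dict(v=44.730140579313954,c=(315.394,243.693),T=np.array([[-0.9994,0.0008,0.0341,0.5886],[-0.0286,0.5266,-0.8496,0.8738],[-0.0186,-0.8501,-0.5263,0.5664],[0,0,0,1]]))
def ray(cam,uv):
    f=240/np.tan(np.radians(cam['v'])/2)
    d=np.array([(uv[0]-cam['c'][0])/f,(uv[1]-cam['c'][1])/f,1]); return cam['T'][:3,3],cam['T'][:3,:3]@d
def onz(cam,uv,z):
    o,d=ray(cam,uv); return (o+d*(z-o[2])/d[2])[:2]
def crop(uv,s,off): return [(uv[0]+.5)/s-.5+off[0],(uv[1]+.5)/s-.5+off[1]]
def fit(name,obs,x0):
    # obs: (world xy, model xy)
    W=np.array([o[0] for o in obs]);M=np.array([o[1] for o in obs])
    def r(p):
        c,s=np.cos(p[2]),np.sin(p[2]); return (M@np.array([[c,s],[-s,c]])+p[:2]-W).ravel()
    q=least_squares(r,x0).x
    print(name,np.round(q,4),'res mm',np.round(r(q).reshape(-1,2)*1000,1).tolist()); return q
if __name__=='__main__':
    hx,hy=.063,.1255
    o=[(onz(SC,crop(p,3.75,(200,190)),.01),m) for p,m in [((138,265),(hx,-hy)),((540,573),(hx,hy)),((738,408),(-hx,hy))]]
    o+=[(onz(SD,crop(p,4,(200,175)),.01),m) for p,m in [((275,206),(hx,-hy)),((535,203),(-hx,-hy)),((552,527),(-hx,hy)),((233,530),(hx,hy))]]
    q=fit('org',o,[.5,0,0]);fit('org sc',o[:3],q);fit('org sd',o[3:],q)
    hx,hy=.06,.075
    for nm,z,a,b in [('tray',.012,[(432,318),(565,250),(747,378),(610,460)],[(113,352),(337,373),(346,561),(87,534)]),
                     ('plate',.008,[(22,93),(120,37),(262,97),(165,158)],[(30,45),(185,36),(246,128),(72,140)])]:
        ms=[(hx,-hy),(-hx,-hy),(-hx,hy),(hx,hy)]
        o=[(onz(SC,crop(p,2.8,(250,140)),z),m) for p,m in zip(a,ms)]
        o+=[(onz(SD,crop(p,3,(360,165)),z),m) for p,m in zip(b,ms)]
        q=fit(nm,o,[.4,0,0]);fit(nm+' sc',o[:4],q);fit(nm+' sd',o[4:],q)
E
python3 fit.py
```

```text
org [0.6516 0.0351 0.0291] res mm [[-1.8, -2.1], [0.8, 1.9], [-3.3, 2.0], [1.8, -0.3], [0.0, -1.5], [-0.1, -0.6], [2.6, 0.6]]
org sc [0.6532 0.0343 0.0346] res mm [[0.6, -2.4], [1.7, 1.5], [-2.3, 0.9]]
org sd [0.6505 0.0355 0.0283] res mm [[0.7, 0.1], [-1.2, -1.0], [-1.1, -0.1], [1.6, 1.0]]
tray [ 0.445   0.1789 -0.1593] res mm [[-3.9, -2.3], [-2.5, 0.3], [-3.2, 3.3], [-1.8, 3.1], [4.5, -2.0], [2.6, -1.7], [1.6, 0.4], [2.8, -1.1]]
tray sc [ 0.4478  0.1778 -0.1547] res mm [[-0.7, -3.1], [0.7, -1.1], [-0.7, 2.0], [0.8, 2.3]]
tray sd [ 0.4421  0.18   -0.1639] res mm [[1.2, -1.1], [-0.6, -0.3], [-0.9, 1.7], [0.2, -0.3]]
plate [ 0.4471 -0.2297  0.1385] res mm [[-0.8, -2.1], [-4.3, -1.7], [-5.1, -0.8], [0.3, 3.7], [4.0, -0.5], [0.1, -3.0], [2.0, 2.0], [3.8, 2.5]]
plate sc [ 0.4496 -0.2295  0.1362] res mm [[1.5, -2.0], [-2.0, -1.4], [-2.5, -0.4], [3.0, 3.8]]
plate sd [ 0.4446 -0.23    0.1407] res mm [[1.7, -0.6], [-2.2, -3.3], [-0.6, 1.6], [1.1, 2.3]]
```

```bash
python3 - <<'E'
from fit import *
c,s=np.cos(.029),np.sin(.029)
for n,z,a,b,m in [('jar',.094,(326,55),(467,74),(-.0325,-.093)),('amber',.096,(436,110),(475,145),(-.0325,-.031)),('white',.1,(533,168),(468,200),(-.0325,.031)),('can',.098,(651,245),(470,293),(-.0325,.093)),('board conn',.020,(402,326),(368,327),(.015,0))]:
    print(n,onz(SC,crop(a,3.75,(200,190)),z),onz(SD,crop(b,4,(200,175)),z),'nominal',.6516+c*m[0]-s*m[1],.0351+s*m[0]+c*m[1])
E
```

```text
jar [ 0.62494592 -0.06226843] [ 0.6223626  -0.06060067] nominal 0.6218102872786463 -0.05880326413910871
amber [0.61842757 0.00292415] [0.6170535 0.00943  ] nominal 0.6200125392877157 0.0031706666879826595
white [0.61976827 0.06229357] [0.61850342 0.0628259 ] nominal 0.6182147912967851 0.06514459751507402
can [0.61819676 0.12513573] [0.61599397 0.12964777] nominal 0.6164170433058546 0.1271185283421654
board conn [0.6653549 0.0324571] [0.66376937 0.03316088] nominal 0.6665936929420382 0.03553493903006384
```

```bash
cat > h.py <<'E'
from station import *
import numpy as np,cv2
from scipy.spatial.transform import Rotation as R
def ori(th):
    z=np.array([np.cos(th),np.sin(th),0]);x=np.array([0,0,-1.]);y=np.cross(z,x)
    q=R.from_matrix(np.stack([x,y,z],1)).as_quat();return [q[3],q[0],q[1],q[2]]
def best(pos,th):
    out=[]
    for t in (th,th+np.pi):
        j=inverse_kinematics(pos,ori(t))
        if j is not None: out.append((max(abs(np.array(j)-sense()['q'])),t))
    return min(out)[1]
def snap(n,f):
    p=capture(n);cv2.imwrite(f'pics/{f}.png',p['img'][:,:,::-1]);return p
ORG=(.6516,.0351,.029);TRAY=(.445,.179,-.159);PLATE=(.447,-.2297,.1385)
def w(fr,x,y):
    c,s=np.cos(fr[2]),np.sin(fr[2]);return [fr[0]+c*x-s*y,fr[1]+s*x+c*y]
def st(m=''):
    s=sense();print(m,round(s['time_s'],2),np.round(s['position'],4),'w',round(s['width'],4),'F',np.round(s['force'],2))
E
python3 - <<'E'
from h import *
for nm,p,t in [('amber',[.618,.005,.2],.029),('white',[.619,.063,.052],.029),('tr1',w(TRAY,0,-.035)+[.052],-.159),('tr2',w(TRAY,0,.035)+[.052],-.159),('bd',w(ORG,.015,0)+[.025],.029+np.pi/2),('pl',w(PLATE,0,0)+[.025],.1385+np.pi/2)]:
    for k in(-1,0,1):
        j=inverse_kinematics(p,ori(t+k*np.pi));print(nm,k,None if j is None else np.round(j,2))
t=.029
th=best([.618,.005,.2],t);print(th)
goto([.618,.005,.2],ori(th)); gripper_to(.065,40); st()
snap('wrist','w1');snap('side','s1');snap('scene','sc1')
E
```

```text
amber -1 [ 0.22  0.67 -0.46  1.65  0.36  0.9   2.8 ]
amber 0 [-0.28  0.66  0.38  1.67 -0.31  0.87  0.25]
amber 1 [ 0.22  0.67 -0.46  1.65  0.36  0.9   2.8 ]
white -1 [ 0.14  0.89 -0.48  1.73  0.6   0.68  2.5 ]
white 0 [-0.29  0.86  0.24  1.74 -0.34  0.58  0.18]
white 1 [ 0.14  0.89 -0.48  1.73  0.6   0.68  2.5 ]
tr1 -1 [-0.19  0.73 -0.28  2.17  0.64  0.32  1.97]
tr1 0 [-0.49  0.73  0.17  2.18 -0.45  0.26 -0.09]
tr1 1 [-0.19  0.73 -0.28  2.17  0.64  0.32  1.97]
tr2 -1 [-0.29  0.76 -0.31  2.07  0.59  0.39  1.91]
tr2 0 [-0.63  0.75  0.19  2.08 -0.4   0.34 -0.26]
tr2 1 [-0.29  0.76 -0.31  2.07  0.59  0.39  1.91]
bd -1 [-0.41  1.02  0.58  1.61 -0.76  0.75 -1.02]
bd 0 [-0.03  0.93 -0.11  1.6   0.15  0.62  1.38]
bd 1 [-0.41  1.02  0.58  1.61 -0.76  0.75 -1.02]
pl -1 [ 0.28  0.81  0.21  2.08 -0.53  0.3  -0.5 ]
pl 0 [ 0.57  0.81 -0.22  2.07  0.53  0.32  1.61]
pl 1 [ 0.28  0.81  0.21  2.08 -0.53  0.3  -0.5 ]
0.029
 4.51 [0.618  0.0052 0.2   ] w 0.0653 F [-0.77 -0.83 -0.44]
```

View pics/w1.png

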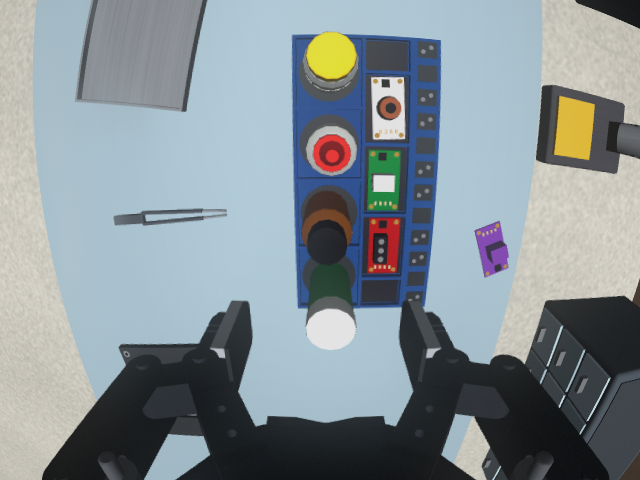

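View pics/s1.png

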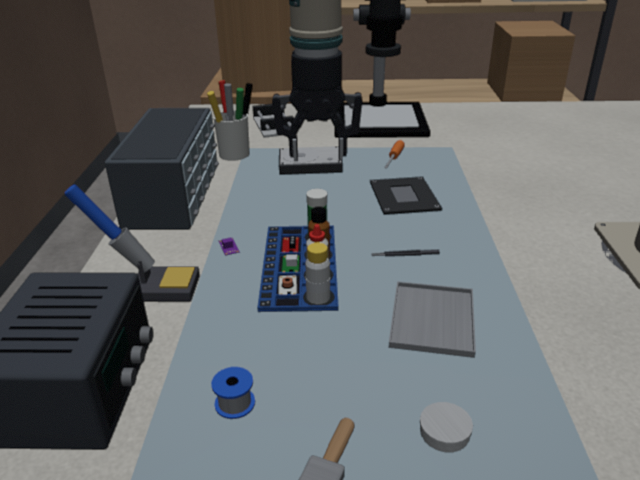

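View pics/sc1.png

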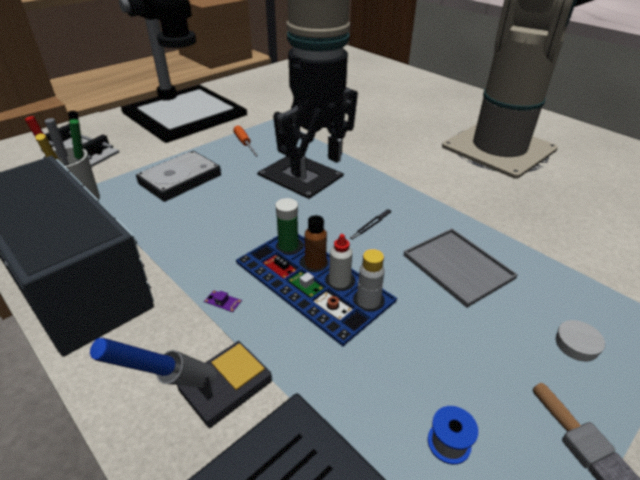

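Wrist view: jaws span columns 240–410, centred on the row of containers at about column 328, in line in x. Next I'll compute the real tip height from the side view.

```bash
python3 - <<'E'
from h import *
from fit import *
b=cv2.imread('pics/s1.png');cv2.imwrite('pics/c5.png',cv2.resize(b[60:180,240:400],(800,600),interpolation=cv2.INTER_CUBIC))
T=np.linalg.inv(SD['T']);f=240/np.tan(np.radians(SD['v'])/2)
for z in (.17,.183,.19,.2):
  for dx in(-.04,0,.04):
    p=T@[.618+dx,.005,z,1];u=[p[0]/p[2]*f+SD['c'][0],p[1]/p[2]*f+SD['c'][1]];print(z,dx,np.round(u,1),'crop',[round((u[0]-240)*5),round((u[1]-60)*5)])
E
```

```text
0.17 -0.04 [341.8 169.4] crop [509, 547]
0.17 0 [317.1 169.5] crop [386, 548]
0.17 0.04 [292.6 169.6] crop [263, 548]
0.183 -0.04 [341.8 162. ] crop [509, 510]
0.183 0 [317.  162.1] crop [385, 511]
0.183 0.04 [292.2 162.3] crop [261, 511]
0.19 -0.04 [341.8 158. ] crop [509, 490]
0.19 0 [316.9 158.1] crop [385, 490]
0.19 0.04 [292.1 158.2] crop [260, 491]
0.2 -0.04 [341.9 152.1] crop [509, 461]
0.2 0 [316.8 152.3] crop [384, 461]
0.2 0.04 [291.8 152.4] crop [259, 462]
```

View pics/c5.png

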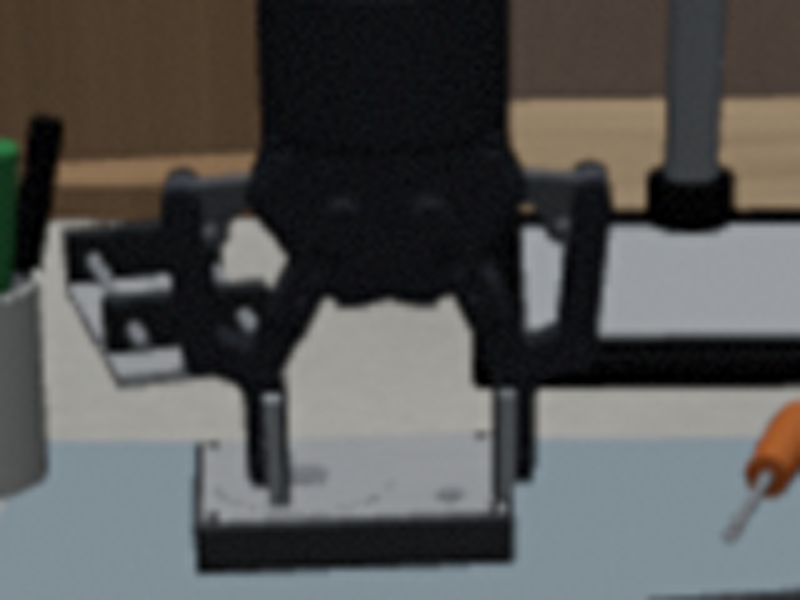

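Tips measure about 15–17 mm below the TCP and the palm about 55 mm above it, as specified. Now pick amber.

```bash
python3 - <<'E'
from h import *
o=ori(.029)
st();r=move_l([.618,.005,.052],o,velocity=.12,until_force=8);st(f'down {r}')
if not r:
    gripper_to(.02,40);st('grip')
    move_l([.618,.005,.07],velocity=.06);st('lift')
    snap('scene','sc2');snap('wrist','w2')
E
```

```text
4.66 [0.618 0.005 0.2  ] w 0.0652 F [-0.25 -0.26  0.4 ]
down False 6.04 [0.6186 0.0049 0.0528] w 0.0649 F [ 0.05 -0.71  0.14]
grip 6.4 [0.6185 0.005  0.0528] w 0.037 F [-0.23  0.59  6.14]
lift 6.85 [0.6182 0.0051 0.0704] w 0.0372 F [ 0.75 -0.77 -1.66]
```

View pics/sc2.png

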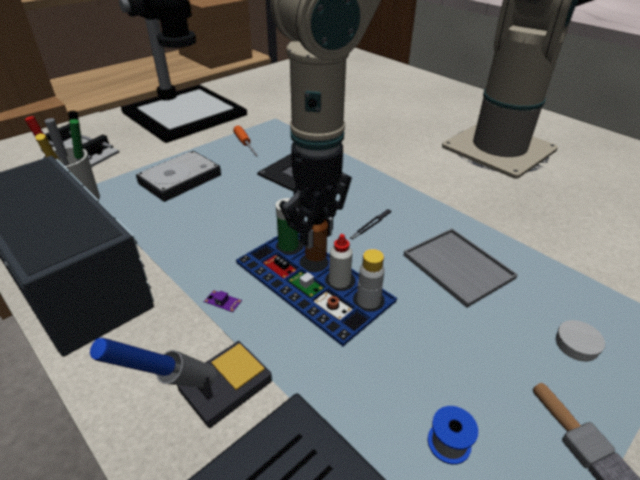

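View pics/w2.png

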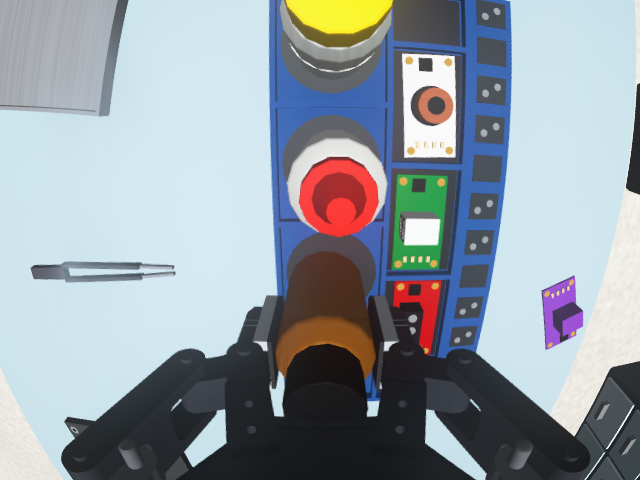

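Amber is held centrally between the pads. Scene and wrist pictures show it upright with its neighbours in place. Carry it to the tray.

```bash
python3 - <<'E'
from h import *
move_l([.618,.005,.19],velocity=.15)
p=w(TRAY,0,-.035);o=ori(-.159)
move_l(p+[.19],o,velocity=.15);st('over')
move_l(p+[.065],velocity=.12)
r=move_l(p+[.0515],velocity=.03,until_force=4);st(f'down {r}')
gripper_to(.065);st('rel');pause(.2)
move_l(p+[.19],velocity=.15);st('up')
snap('wrist','w3');snap('scene','sc3')
E
```

```text
over 9.56 [0.4402 0.1439 0.1901] w 0.037 F [ 0.53  0.01 -1.45]
down True 11.19 [0.4396 0.1446 0.0527] w 0.0367 F [-0.63 -0.07  7.04]
rel 11.57 [0.4392 0.1445 0.0522] w 0.065 F [-0.44  0.16  0.07]
up 12.84 [0.4389 0.1444 0.1894] w 0.065 F [-0.22  0.2  -0.51]
```

View pics/sc3.png

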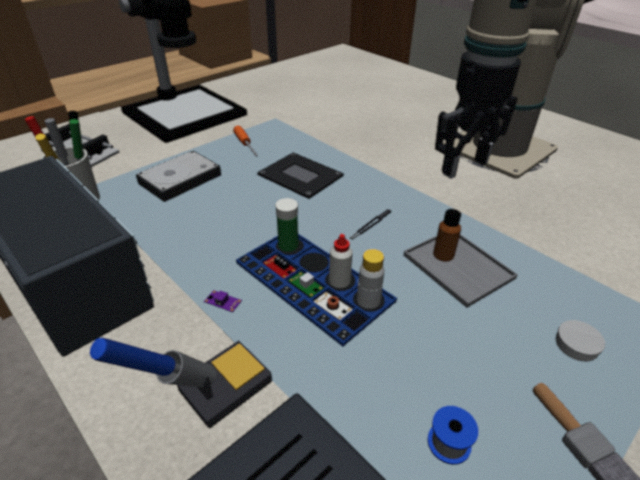

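View pics/w3.png

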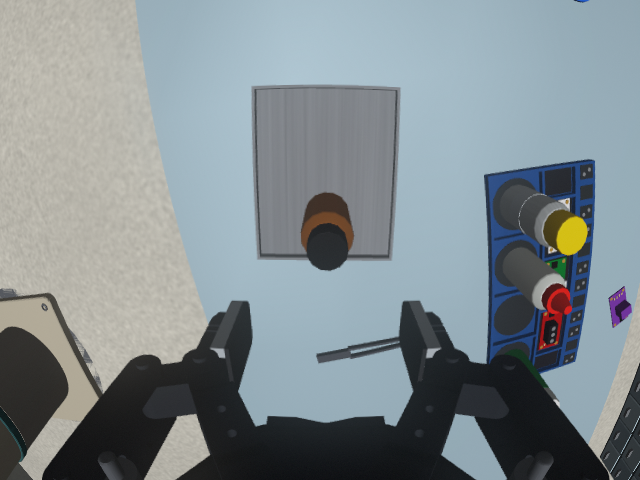

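Amber stands upright in the tray, base at about (327,215) in the wrist picture. White bottle next.

```bash
python3 - <<'E'
from h import *
q=[.6185,.063]
move_l(q+[.19],ori(.029),velocity=.2)
r=move_l(q+[.052],velocity=.12,until_force=8);st(f'down {r}')
if r: raise SystemExit
gripper_to(.02,40);st('grip')
move_l(q+[.19],velocity=.12);st('lift');snap('wrist','w4')
p=w(TRAY,0,.035);o=ori(-.159)
move_l(p+[.19],o,velocity=.15);st('over')
move_l(p+[.065],velocity=.12)
r=move_l(p+[.0515],velocity=.03,until_force=4);st(f'down {r}')
gripper_to(.065);st('rel');pause(.2)
move_l(p+[.19],velocity=.15);st('up')
snap('wrist','w5');snap('scene','sc5')
E
```

```text
down False 15.38 [0.6191 0.063  0.0528] w 0.0648 F [-0.03 -0.48  0.15]
grip 15.75 [0.619  0.063  0.0528] w 0.0348 F [-0.55 -0.06  4.71]
lift 17.05 [0.6179 0.063  0.1891] w 0.0346 F [ 0.77 -0.14 -1.41]
over 18.75 [0.4512 0.2129 0.1901] w 0.0349 F [ 0.85  0.28 -0.85]
down True 20.38 [0.4509 0.2137 0.0525] w 0.0349 F [-0.31 -0.47  3.72]
rel 20.78 [0.4502 0.2136 0.0521] w 0.065 F [ 0.59  0.35 -0.57]
up 22.05 [0.45   0.2134 0.1894] w 0.0652 F [ 0.17 -0.57 -0.99]
```

View pics/sc5.png

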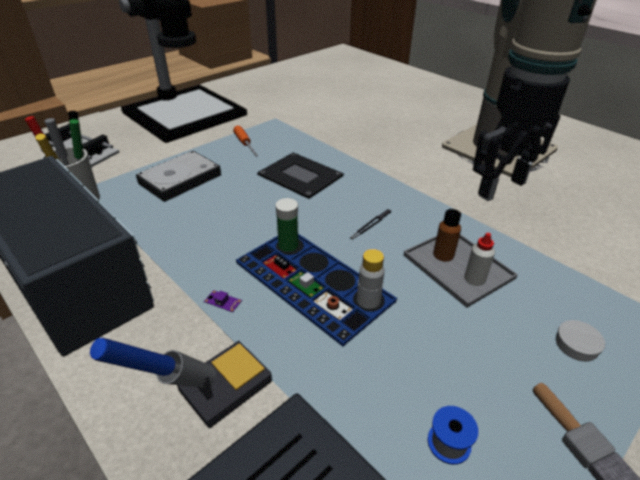

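View pics/w5.png

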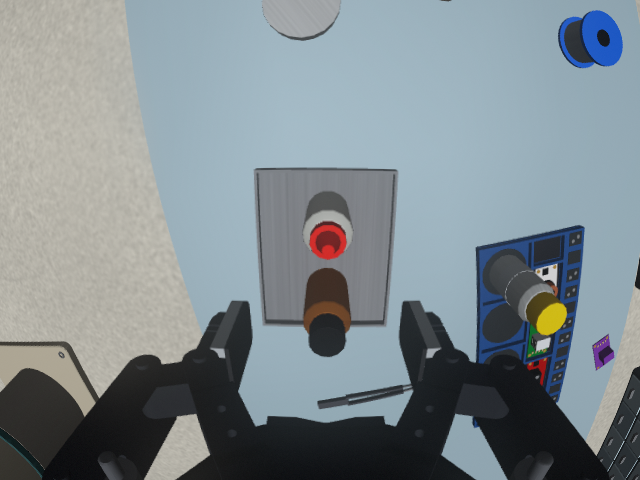

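View pics/w4.png

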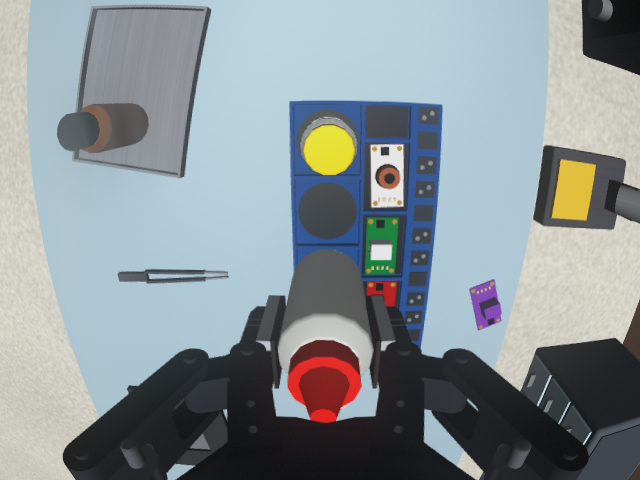

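Both bottles stand upright in the tray, at wrist (327,240) and (327,330). Next, hover over the green board and locate it with the wrist camera.

```bash
cat >> h.py <<'E'
def wonz(p,uv,z):
    f=240/np.tan(np.radians(p['vfov'])/2);d=np.array([uv[0]-p['cx'],uv[1]-p['cy']]);r=np.hypot(*d);a=r/f
    v=np.array([*(d/r*np.sin(a)),np.cos(a)]);v=p['T'][:3,:3]@v;o=p['T'][:3,3];return (o+v*(z-o[2])/v[2])[:2]
E
python3 - <<'E'
from h import *
import pickle
p=[.665,.034]
move_l([.52,.15,.2],velocity=.25)
pos=p+[.15];th=best(pos,.029+np.pi/2);print(th)
goto(pos,ori(th));gripper_to(.026,20);pause(.1);st()
P=snap('wrist','w6');pickle.dump({k:P[k] for k in P if k!='img'},open('w6.pkl','wb'))
for l in ['green_board','red_board','white_board']:print(l,[(np.round(b['xy']).tolist(),round(b['confidence'],2)) for b in boxes_of(P,l)])
E
```

```text
4.74138898038469
 24.1 [0.665  0.0341 0.1501] w 0.0262 F [ 0.05  0.61 -1.35]
green_board [([325.0, 225.0], 0.95), ([418.0, 71.0], 0.86)]
red_board [([403.0, 218.0], 0.78)]
white_board [([250.0, 218.0], 0.91)]
```

View pics/w6.png

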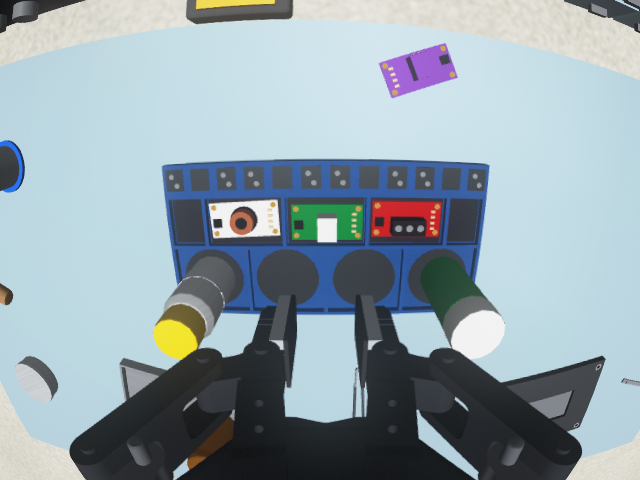

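```bash
python3 - <<'E'
import cv2
a=cv2.imread('pics/w6.png');cv2.imwrite('pics/c6.png',cv2.resize(a[190:265,280:380],(800,600),interpolation=cv2.INTER_CUBIC))
E
```

```text
(no output)
```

View pics/c6.png

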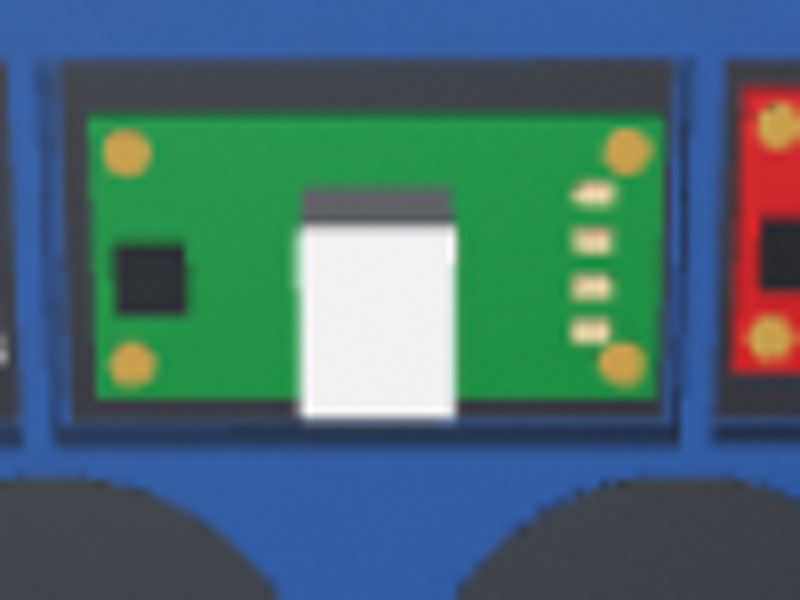

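```bash
python3 - <<'E'
from h import *
import pickle
from fit import fit,crop
P=pickle.load(open('w6.pkl','rb'))
B=[((88,117),(.014,.027)),((665,117),(.014,-.027)),((657,398),(-.014,-.027)),((97,398),(-.014,.027))]
fit('board',[(wonz(P,crop(p,8,(280,190)),.006),m) for p,m in B],[.66,.03,0])
C=[((300,225),(.009,.007)),((457,225),(.009,-.007)),((458,418),(-.009,-.007)),((298,418),(-.009,.007))]
fit('conn',[(wonz(P,crop(p,8,(280,190)),.02),m) for p,m in C],[.66,.03,0])
a=cv2.imread('pics/w6.png')
for nm,x,y in[('org pocket corner',.0,0)]:pass
snap('side','s6');b=cv2.imread('pics/s6.png');cv2.imwrite('pics/c7.png',cv2.resize(b[120:270,230:390],(800,750)[:2] if 0 else (640,600),interpolation=cv2.INTER_CUBIC))
from fit import SD
T=np.linalg.inv(SD['T']);f=240/np.tan(np.radians(SD['v'])/2)
for z in (.125,.133,.14,.15,.2):
    p=T@[.665,.034,z,1];u=[p[0]/p[2]*f+SD['c'][0],p[1]/p[2]*f+SD['c'][1]];print(z,'crop',[round((u[0]-230)*4),round((u[1]-120)*4)])
E
```

```text
board [0.6685 0.0328 0.0296] res mm [[-0.0, -0.2], [-0.0, 0.1], [0.0, 0.2], [0.0, -0.1]]
conn [0.6667 0.0327 0.0283] res mm [[-0.2, -0.1], [-0.2, 0.1], [0.2, 0.4], [0.2, -0.3]]
0.125 crop [233, 330]
0.133 crop [232, 312]
0.14 crop [231, 297]
0.15 crop [230, 275]
0.2 crop [225, 159]
```

View pics/c7.png

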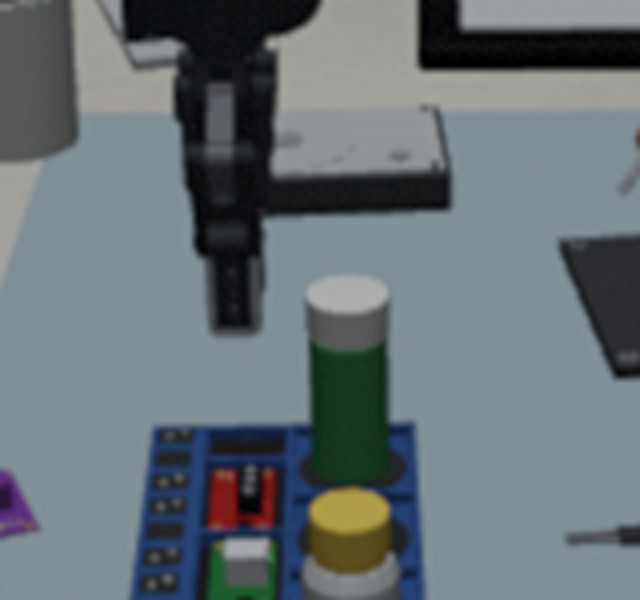

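The wrist fit puts the connector at (0.6667, 0.0327) with residuals under 0.5 mm. It agrees with the board fit, and the fingertips sit about 17 mm below the TCP. Grasp the board.

```bash
python3 - <<'E'
from h import *
p=[.6667,.0327];o=ori(.029-np.pi/2)
gripper_to(.024,25)
move_l(p+[.06],o,velocity=.12)
r=move_l(p+[.027],velocity=.03,until_force=3);st(f'down {r}')
gripper_to(.008,25);st('grip')
move_l(p+[.06],velocity=.05);st('lift')
snap('wrist','w7');snap('scene','sc7')
E
```

```text
down False 26.72 [0.6669 0.0326 0.0273] w 0.024 F [ 0.53 -0.58  0.15]
grip 26.96 [0.6669 0.0326 0.0274] w 0.0131 F [0.64 0.35 1.65]
lift 27.77 [0.6665 0.0329 0.0599] w 0.013 F [0.41 1.04 0.03]
```

View pics/w7.png

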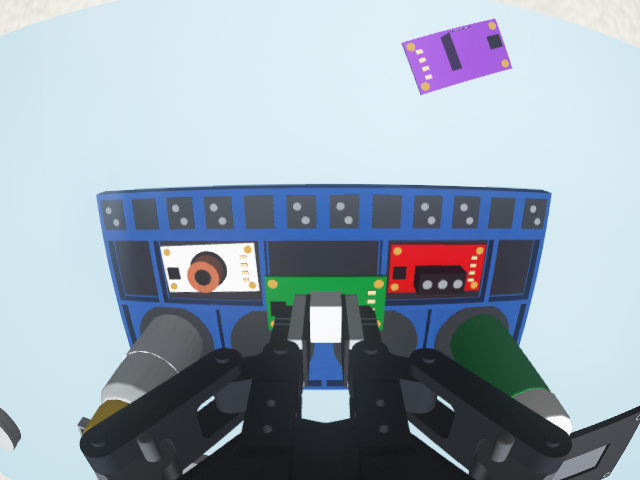

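View pics/sc7.png

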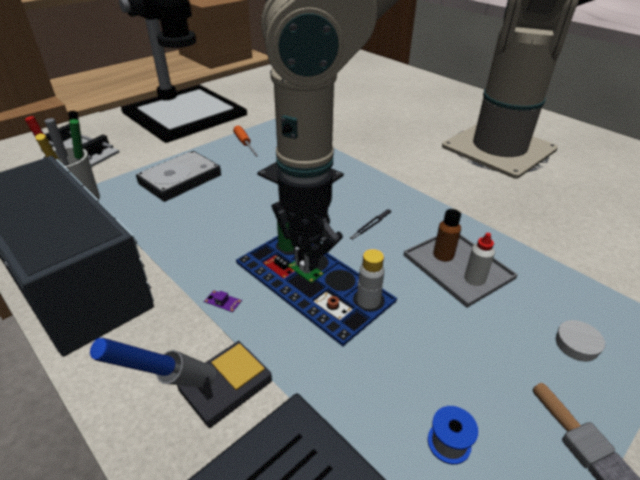

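The board is held level by its connector, seen at (325,300) in the wrist picture. Go over the plate and measure the recess from there.

```bash
python3 - <<'E'
from h import *
import pickle
move_l([.6667,.0327,.17],velocity=.15)
p=w(PLATE,-.002,0);o=ori(.1385-np.pi/2)
move_l(p+[.17],o,velocity=.17);st()
P=snap('wrist','w8');pickle.dump({k:P[k] for k in P if k!='img'},open('w8.pkl','wb'))
E
```

```text
30.93 [ 0.4455 -0.2293  0.1699] w 0.013 F [-0.34 -0.11 -0.53]
```

View pics/w8.png

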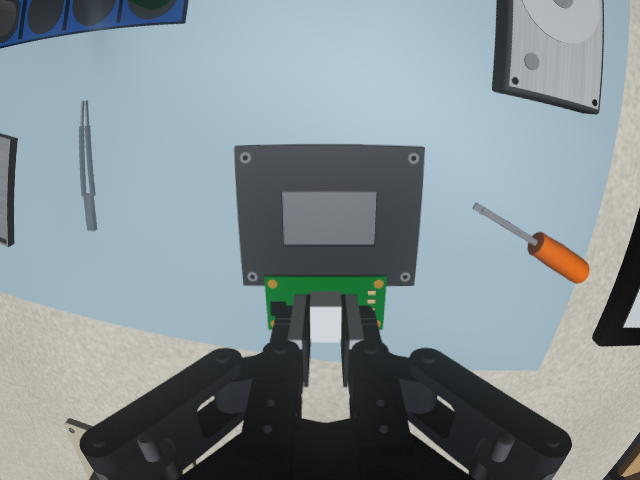

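```bash
python3 - <<'E'
from h import *
import pickle
from fit import fit
P=pickle.load(open('w8.pkl','rb'))
def F(n,pts,hx,hy):
    return fit(n,[(wonz(P,p,.008),m) for p,m in zip(pts,[(hx,hy),(hx,-hy),(-hx,-hy),(-hx,hy)])],[.45,-.23,.14])
F('recess',[(282,191),(377,191),(375,245),(284,245)],.023,.038)
F('plate',[(235,147),(424,148),(414,285),(244,285)],.06,.075)
E
```

```text
recess [ 0.447  -0.233   0.1408] res mm [[0.1, 0.1], [0.1, -0.2], [-0.0, -0.1], [-0.2, 0.1]]
plate [ 0.4461 -0.2331  0.138 ] res mm [[0.0, 0.4], [0.4, -0.5], [-0.3, -0.0], [-0.2, 0.1]]
```

```bash
python3 - <<'E'
from h import *
p=w((.4468,-.2328,.14),-.002,0);o=ori(.14-np.pi/2)
move_l(p+[.06],o,velocity=.12)
move_l(p+[.034],velocity=.06)
r=move_l(p+[.0265],velocity=.02,until_force=3);st(f'down {r}')
gripper_to(.025);st('rel');pause(.15)
move_l(p+[.06],velocity=.06);move_l(p+[.17],velocity=.15);st('up')
snap('wrist','w9');snap('scene','sc9')
E
```

```text
down True 33.01 [ 0.445  -0.2331  0.0273] w 0.0133 F [-1.33  0.91  5.45]
rel 33.28 [ 0.4446 -0.2328  0.0266] w 0.025 F [0.16 0.27 0.46]
up 35.02 [ 0.4444 -0.2326  0.1693] w 0.0248 F [-0.25  0.8  -0.95]
```

View pics/w9.png

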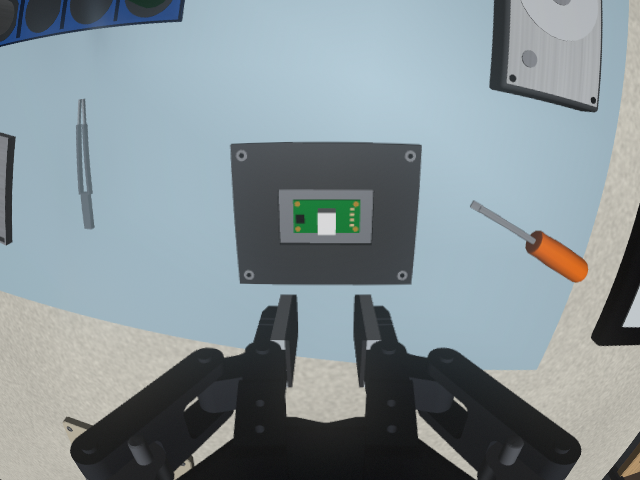

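View pics/sc9.png

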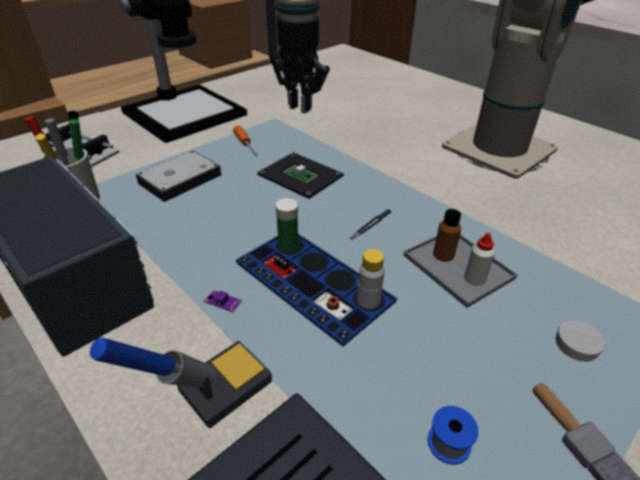

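The board lies centred in the recess, at wrist (326,217). Now put the containers back.

```bash
python3 - <<'E'
from h import *
p=w(TRAY,0,.035)
goto([.46,-.05,.22],ori(0.));gripper_to(.065,40)
for nm,yo,q in [('white',.035,[.6186,.063]),('amber',-.035,[.6181,.005])]:
    p=w(TRAY,0,yo)
    move_l(p+[.19],ori(-.159),velocity=.2);st(nm)
    r=move_l(p+[.0515],velocity=.12,until_force=8);st(f'down {r}')
    if r: break
    gripper_to(.02,40);st('grip')
    move_l(p+[.19],velocity=.12)
    snap('wrist','wr_'+nm)
    move_l(q+[.19],ori(.029),velocity=.15);st('over')
    move_l(q+[.065],velocity=.12)
    r=move_l(q+[.0515],velocity=.03,until_force=4);st(f'put {r}')
    gripper_to(.065);st('rel');pause(.2)
    move_l(q+[.19],velocity=.15);st('up')
    snap('wrist','wp_'+nm);snap('scene','sp_'+nm)
E
```

```text
white 37.84 [0.4507 0.2124 0.1902] w 0.0653 F [0.01 0.25 0.27]
down False 39.15 [0.451  0.2137 0.052 ] w 0.0648 F [-0.6   0.17  1.14]
grip 39.52 [0.4509 0.2138 0.0521] w 0.0347 F [-1.57 -0.08  5.88]
over 42.54 [0.618  0.064  0.1899] w 0.035 F [ 0.96  0.14 -0.79]
put True 44.18 [0.6186 0.0631 0.0522] w 0.035 F [-0.73  0.26  5.04]
rel 44.58 [0.6177 0.0632 0.0514] w 0.0649 F [-0.13  0.38  0.22]
up 45.86 [0.6179 0.0631 0.1891] w 0.0649 F [ 0.37 -0.11 -0.15]
amber 47.09 [0.4408 0.144  0.1902] w 0.0649 F [0.67 0.25 0.06]
down False 48.4 [0.4398 0.1445 0.052 ] w 0.0651 F [-0.7  -0.67  0.33]
grip 48.76 [0.4399 0.1446 0.0522] w 0.0375 F [-0.32  0.17  6.01]
over 51.77 [0.6176 0.0058 0.1899] w 0.0369 F [-0.11  0.17 -1.16]
put True 53.41 [0.6181 0.0051 0.0523] w 0.0371 F [-0.61 -0.87  4.81]
rel 53.79 [0.6173 0.0052 0.0514] w 0.0651 F [-0.31 -0.59  0.96]
up 55.07 [0.6174 0.0052 0.1891] w 0.0652 F [1.4  0.38 0.34]
```

View pics/sp_amber.png

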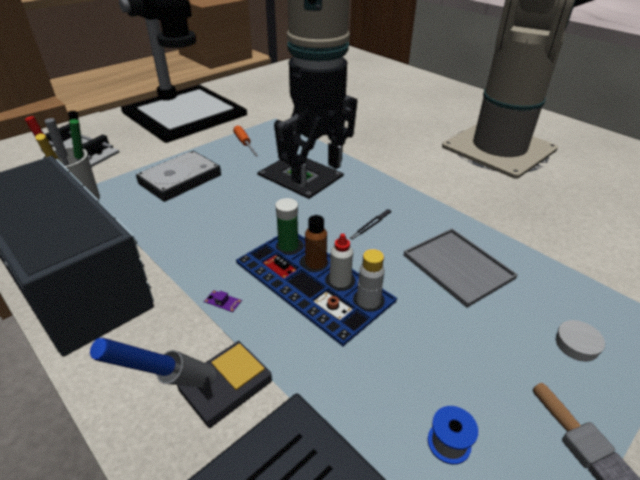

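View pics/wp_amber.png

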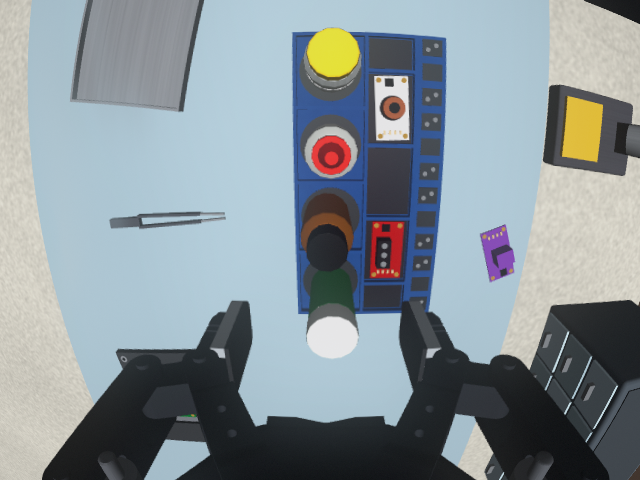

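All four containers stand upright in their cells at the same scene pixels as at the start: amber (315,243), white (341,264). The board is still in the plate. Clear away and hand in.

```bash
python3 - <<'E'
from h import *
move_l([.55,.03,.26],velocity=.2);pause(.5);st()
P=snap('side','sF');S=capture('scene')
for l in ['amber_bottle','white_bottle','green_jar','metal_can','green_board','red_board','white_board']:
    print(l,[[(np.round(b['xy']).tolist(),round(b['confidence'],2)) for b in boxes_of(X,l)[:2]] for X in (S,P)])
hand_in();st()
E
```

```text
56.32 [0.55   0.0298 0.2597] w 0.0651 F [-0.21 -0.19 -0.13]
amber_bottle [[([317.0, 242.0], 0.78)], [([322.0, 221.0], 0.96)]]
white_bottle [[([340.0, 261.0], 0.75)], [([316.0, 237.0], 0.61)]]
green_jar [[([287.0, 220.0], 0.83)], [([316.0, 198.0], 0.77), ([318.0, 273.0], 0.58)]]
metal_can [[([372.0, 278.0], 0.69), ([288.0, 221.0], 0.61)], [([320.0, 272.0], 0.88)]]
green_board [[([301.0, 174.0], 0.79), ([222.0, 298.0], 0.67)], [([231.0, 245.0], 0.84), ([405.0, 193.0], 0.53)]]
red_board [[([280.0, 263.0], 0.61), ([298.0, 174.0], 0.24)], [([290.0, 241.0], 0.81)]]
white_board [[([333.0, 303.0], 0.71)], [([290.0, 284.0], 0.58)]]
the job is handed in; nothing more can be done
the job is handed in; nothing more can be done
```

View pics/sF.png

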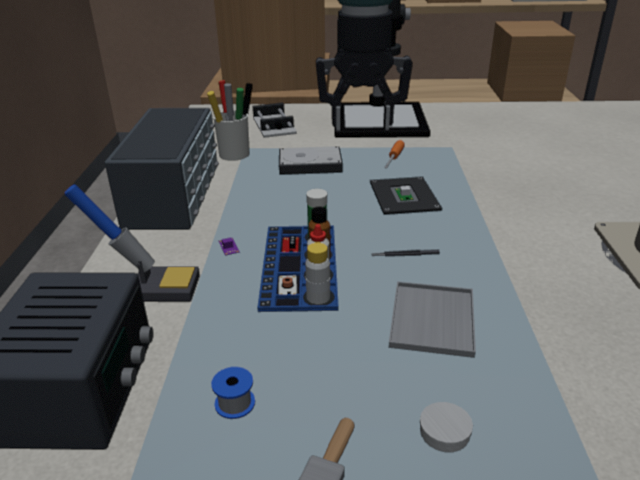

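The job is done and handed in at about 57 s of the 118 s; no verdict was reported. I stood the amber and white bottles on the steel tray and laid the green board flat, connector up, in the plate's recess. Then I put both bottles back upright in their own cells.

**Last checks:**
- **Board:** the last scene and side pictures show it centred in the recess.
- **Containers and other boards:** the detections of the containers and of the red and white boards are within about 4 pixels of where they were at the start. All the containers look upright.
- **Robot:** the gripper was clear of everything, and the tool force was close to zero.

**Disagreements:**
- The network also labelled the loose purple look-alike as the green board, and gave a few weaker false labels. I discounted these against the pictures.
- My first fit of the plate was about 3 mm off in y compared with the wrist camera's. I used the wrist camera's value.

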